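Load the last slate into a click-stop tasting turntable

ROBOT

A 6-joint arm with a two-finger parallel gripper is mounted at the origin on a cart in front of the work surface, level with it; the furniture and walls round the work are solid. World frame = base frame: x ahead of the robot, y to its left, z up, the work surface at z = 0. Lengths are in m, angles in rad, forces in N, time in s.
With the tool pointing down it reaches from about 0.25 to 0.775 m from the base axis. Payload 4 kg.
Tool frame: the origin (TCP) lies at the very end of the fingers, on their centre line; the grasp point (between the pads) lies 19 mm behind it; z points along the fingers, y is the line along which they close (so a half turn about z gives the same grasp; the last joint's range is limited). The gripper opens to 94 mm and grips with 3 to 60 N. Pads are 16 mm wide; open, the fingers measure 119 mm over their backs; the gripper's body (75 mm by 177 mm) begins 78 mm behind the grasp point.
Start: joints at [1.217, 0.087, 1.371, -0, 1.684, -0.103], TCP at [0.137, 0.533, 0.206] pointing down, gripper open.
Joint ranges: [-3.1, 3.1], [-0.76, 2.03], [0.27, 2.55], [-1.08, 4.22], [0.17, 2.65], [-2.57, 2.57]. Speed limits (rad/s): [2.79, 2.79, 3.14, 3.14, 3.14, 3.14].

INTERFACE

Orientations are given as [roll, pitch, yaw] about the fixed x, y, z axes, in that order (R = Rz(yaw) Ry(pitch) Rx(roll)).
In Python, from bench import robot gives the robot as it stands. The module is installed in compiled form; this text tells all that it offers.
- The arm moves only by the tool move_arm, never from a script. Its argument "deltas" is one flat list of numbers, 7 for each row, row after row: the turn, a rotation vector about the tool's x, y, z in rad, then the shift along the tool's x, y, z in cm, then the closure, from -1 (fully open) to 1 (shut). A call has 1 to 8 rows; each row is the pose to reach, as a shift and turn from the pose commanded when the call began, along the tool's axes at that moment; what a row does not reach only later rows make up. A row lasts 1/10 s, in which the tool goes at most 50 mm and 8.59 degrees, less where a joint would pass 70% of its speed; a pose out of reach is approached as far as the arm can. A call with a gripper value outside its range is refused whole. The fingers move at their own pace and stop on an object; the grip force is fixed at half the most. Time passes only in rows, so rows that repeat a pose let the fingers close. It gives the time, the measured TCP pose, the force, the opening and the grip force at its end, in the units of the state.
- robot.get_obs(): the state, without advancing time (a new reading comes with each control period).
- robot.snapshot(name): name is "scene" or "side" or "wrist"; returns a dict with "image" (384x512x3 uint8, red, green, blue), "depth" (384x512 float32, m along the optical axis (not along the pixel's ray), 0 where there is no reading), "fov_y" (degrees; the focal length in pixels is half the picture's height over the tangent of half this angle, whatever the lens; pixels are square), "cx", "cy" (the principal point, pixels), "origin" and "orientation" of the camera in the world; the wrist camera has in their place "T_tool_cam" (4x4, takes a point from camera to tool coordinates, whose origin is the TCP and whose axes are the flange's). Camera axes: x right, y up, looking along -z (the intrinsics and any distortion apply to the point x, -y, -z); pixel columns grow to the right and rows downward; lengths in m; the calibration is good to about 2 mm. A picture is of the moment at which its call begins: read the wrist's pose just before it.
- robot.close_job(): hands the job in; it is judged then, once.
The state is a dict: "time": time; "joint_positions": joint angles; "qvel": joint speeds; "joint_torque": joint torques, N m; "tool_pos": TCP position; "ee_rot": TCP orientation; "wrist_force": force on the tool from outside, world axes, zero at the start; "wrist_torque": the same for the moment, N m; "width": finger opening in m; "finger_force": force on a finger pad.
Only numpy, scipy, OpenCV 4.12 (cv2) and the standard library are available. Lean on these libraries where they do the work, as an engineer would, in place of code of your own. Each camera call takes 0.05 s, during which the arm holds its last target. There are 200 camera calls.

TASK

Turn the click-stop tasting turntable by its knob until one of its two empty bays clicks into place squarely in front of the loading shelf. Then slide the loose slate tile along the shelf, without lifting it off, straight into that bay until it is fully home against the hub. Leave the turntable resting in that click stop and leave the salt shaker, spice jar and garlic bulb where they stand.

Things in the scene. Friction and masses are not known exactly. Their poses are not given: they have to be found in the camera images.
- stand: Fixed wooden stand. Origin on the worktop, on the turning axis, z up. Its loading shelf points along its -x: a level board 60 mm wide, top 38.5 mm above the worktop, from 108 to 208 mm from the axis, with two low rails (tops 44 mm high, 43 mm apart inside) that guide the slate to the turntable.
- turntable (a joint): Angle of the top on its stand, rad, growing anticlockwise seen from above; turns without end. Six click stops at +-0.52, +-1.57, +-2.62; it starts in +0.52 or -0.52 (rarely balanced between them), one click short of bay_a (at the shelf at +1.57) or bay_b (at -1.57). Leaving a stop takes about 0.2 N m; past half way it is drawn on to the next stop and centres itself when let go.
- knob_grip (a point): Point on the turning axis at the grip height of the turntable's knob, 74 mm above the worktop. The knob is an upright steel bar, 50 mm long along this point's x, 14 mm thick along its y, from 51 to 85 mm above the worktop; it turns with the top. It stands on a round foot of 20 mm radius, top 51 mm high; tiles and hub reach 46 mm.
- bay_a (a point): One of two empty bays: the point of its floor under the middle of a fully seated tile, 72 mm from the axis along knob_grip's +y; it turns with the top. The top is a 210 mm disc with six bays 60 degrees apart, four filled with fixed tiles: each 44 mm wide between rails 6 mm high, floor 38 mm above the worktop, open at the rim, closed inwards by a hub of 42 mm radius, 8 mm high.
- bay_b (a point): The same point of the other empty bay: 72 mm from the axis along the knob_grip point's -y.
- gate (a point): Fixed point of the stand, 72 mm from the axis on the shelf's centre line, 38 mm above the worktop: a bay is in register with the shelf when its bay point is here.
- slate: The loose dark slate tile, 60 mm long (its x) by 40 mm wide (its y) by 8 mm thick, about 75 g, lying lengthwise between the rails on the loading shelf. Origin in the middle of its underside. Its top stands 3 mm proud of the rails; it slides easily (friction about 0.3).
- salt_shaker: Bystander: glass salt shaker, 44 mm wide, 90 mm high, origin at the centre of its foot.
- spice_jar: Bystander: spice jar with a black cap, 40 mm wide, 105 mm high, origin at the centre of its foot.
- garlic: Bystander: garlic bulb, 55 mm wide, 56 mm high, origin at the centre of its foot.
There are look-alikes about, which are no part of the job. There is more than one size of the slate; the job needs the larger.

How it is judged:
On the way:
1. an empty bay stands in register with the loading shelf (within 4 mm) and the turntable is at rest (horizontal distance between any of bay_a, bay_b and gate below 0.004 m and velocity of joint turntable between -0.05 and 0.05 rad/s), for 0.3 s.
At the end, for the whole second after the job is handed in: One formerly empty bay is in register with the shelf (its point within 4 mm of the gate point), the slate lies flat on that bay's floor with its middle within 5 mm of the bay point (home against the hub), and slate and turntable are at rest (((horizontal distance between bay_a and gate below 0.004 m and horizontal distance between slate and bay_a below 0.005 m) or (horizontal distance between bay_b and gate below 0.004 m and horizontal distance between slate and bay_b below 0.005 m)) and z of slate in the frame of stand below 0.0405 m and angle between slate's own z axis and vertical below 0.05 rad and linear speed of slate below 0.02 m/s and velocity of joint turntable between -0.05 and 0.05 rad/s); the robot touches nothing.
It fails at once if the slate is lifted more than 12 mm off the shelf (z of slate in the frame of stand above 0.0505 m).
It fails at once if the salt shaker is moved more than 30 mm or knocked over (distance of salt_shaker from where it was at the start of the episode above 0.03 m or angle between salt_shaker's own z axis and vertical above 0.6 rad).
It fails at once if the spice jar is moved more than 30 mm or knocked over (distance of spice_jar from where it was at the start of the episode above 0.03 m or angle between spice_jar's own z axis and vertical above 0.6 rad).
It fails at once if the garlic bulb is moved more than 30 mm or knocked over (distance of garlic from where it was at the start of the episode above 0.03 m or angle between garlic's own z axis and vertical above 0.6 rad).
It also fails if it takes over 58 s, if anything falls off the work surface, if the arm or the gripper's body presses on something with over 40 N, if the wrist force passes 120 N, or if a joint passes its speed limit or range.

## Working session

There is one attempt and no reset: what is moved stays moved. The work goes in short steps, Python scripts to look and compute and a tool call to move; the robot and the scene stay as the last step left them, time stands still between calls to the robot, and variables do not carry over. Pictures are saved under pics/ and viewed, at most 10 in all, crops included, and the job is handed in when it is done.

Besides the shell and the picture viewer there is one more tool, called after "Call:" by a JSON object that holds its "op" and its "data". move_arm: Moves the arm, as the interface text tells. Its arguments: {"type":"object","properties":{"deltas":{"type":"array","items":{"type":"number"}}},"required":["deltas"]}

```bash
mkdir -p pics; cat > h.py <<'E'
import numpy as np,cv2
from scipy.spatial.transform import Rotation as R
from bench import robot
def snap(n):
    o=robot.get_obs(); s=robot.snapshot(n); s['obs']=o
    im=s['image']; d=s['depth']; H,W=d.shape
    f=H/2/np.tan(np.radians(s['fov_y'])/2)
    u,v=np.meshgrid(np.arange(W),np.arange(H))
    P=np.stack([(u-s['cx'])/f*d,-(v-s['cy'])/f*d,-d],-1)
    if 'T_tool_cam' in s:
        T=np.array(s['T_tool_cam']); P=P@T[:3,:3].T+T[:3,3]
        Q=R.from_euler('xyz',o['ee_rot']) if len(o['ee_rot'])==3 else None
        P=P@Q.as_matrix().T+np.array(o['tool_pos'])
    else:
        q=np.array(s['orientation']); s['q']=q
        M=q if q.shape==(3,3) else (R.from_euler('xyz',q) if q.size==3 else R.from_quat(q)).as_matrix()
        P=P@M.T+np.array(s['origin'])
    s['P']=P; s['f']=f
    return s
E
python3 - <<'E'
from h import *
print(robot.get_obs())
a=snap('scene');b=snap('side')
for n,s in(('scene',a),('side',b)):
    print(n,{k:v for k,v in s.items() if k not in('image','depth','P','obs')})
    np.savez(n+'.npz',P=s['P'],im=s['image'])
    cv2.imwrite(f'pics/{n}.png',cv2.cvtColor(cv2.resize(s['image'],(800,600)),cv2.COLOR_RGB2BGR))
E
```

```text
{'time': 0.0, 'joint_positions': array([ 1.21693148e+00,  8.79228526e-02,  1.37222969e+00, -3.36590279e-06,
        1.68356323e+00, -1.03135015e-01]), 'qvel': array([ 0.00018968,  0.00098161,  0.00259324, -0.00042571, -0.00150452,
        0.00013719]), 'joint_torque': array([-2.02814390e-04, -3.40168619e+01, -3.02425933e+01,  7.17417081e-02,
        3.27511621e-02, -1.72680684e-04]), 'tool_pos': array([0.13629995, 0.53229429, 0.20433419]), 'ee_rot': array([-3.13948047e+00, -2.15252039e-04,  2.89086221e+00]), 'wrist_force': array([0.05836758, 0.19123938, 0.88032468]), 'wrist_torque': array([-0.03168457, -0.0040748 ,  0.00398246]), 'finger_force': 0.0, 'width': 0.09371464038302693}
scene {'fov_y': 52.25868825837914, 'cx': 250.56170532446458, 'cy': 192.45853534008518, 'origin': array([ 0.16335877, -0.73658297,  0.47025601]), 'orientation': array([ 1.08645972,  0.01712537, -0.50163576]), 'q': array([ 1.08645972,  0.01712537, -0.50163576]), 'f': np.float64(391.41323274867403)}
side {'fov_y': 51.95627443787789, 'cx': 258.94520796683923, 'cy': 192.83979629320473, 'origin': array([ 0.15711472, -0.72534456,  0.549817  ]), 'orientation': array([ 0.99265229,  0.02293187, -0.49651656]), 'q': array([ 0.99265229,  0.02293187, -0.49651656]), 'f': np.float64(394.0398775198289)}
```

View pics/scene.png

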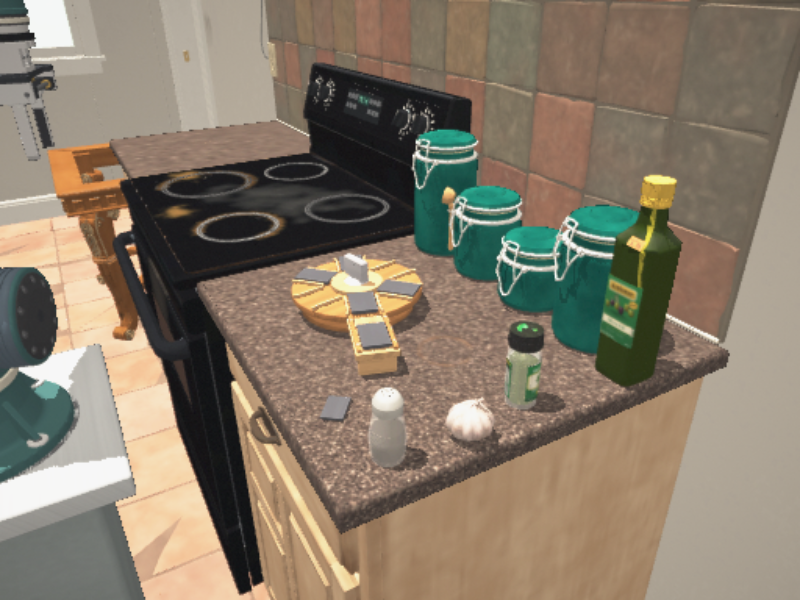

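View pics/side.png

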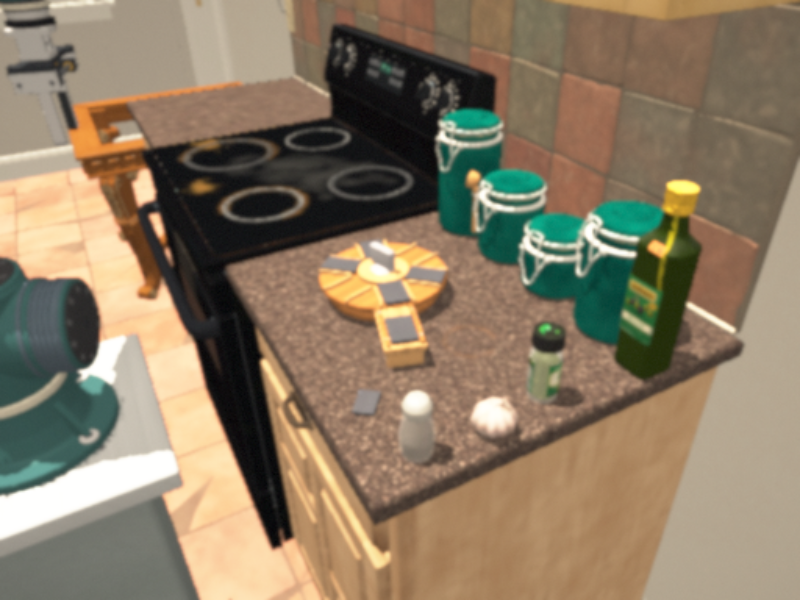

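The scene picture shows the turntable around (357,290), its steel knob at (355,268) and the slate on the shelf at (373,335). The small slate look-alike lies at (335,408). The shaker, garlic and jar stand near the front right edge.

```bash
python3 - <<'E'
from h import *
for n,box in(('scene',(285,430,240,380)),('side',(310,455,230,370))):
    d=np.load(n+'.npz');P=d['P'];im=d['im'].astype(int)
    u0,u1,v0,v1=[int(x*.64) for x in box]
    P=P[v0:v1,u0:u1].reshape(-1,3);c=im[v0:v1,u0:u1].reshape(-1,3)
    table=P[(P[:,2]<.02)&(P[:,2]>-.02)]
    print(n,'tablez',np.median(table[:,2]))
    up=P[:,2]>.025
    kn=P[(P[:,2]>.056)&(P[:,2]<.095)]
    print('knob',len(kn),kn.mean(0),np.ptp(kn,axis=0),kn[:,2].max())
    top=kn[kn[:,2]>kn[:,2].max()-.008][:,:2]
    (cx,cy),wh,a=cv2.minAreaRect(top.astype(np.float32)*1000);print('top rect',cx,cy,wh,a)
    sat=c.max(1)-c.min(1)
    dark=up&(P[:,2]<.056)&(sat<40)&(c.max(1)<150)
    m=np.zeros_like(im[v0:v1,u0:u1,0],np.uint8); m.ravel()[dark]=1
    k,l,st,ce=cv2.connectedComponentsWithStats(m)
    for i in range(1,k):
        if st[i,4]>25:
            q=P[l.ravel()==i]
            print('dark',st[i,4],(ce[i]+[u0,v0])/.64,q.mean(0).round(4),cv2.minAreaRect(q[:,:2].astype(np.float32)*1000))
    # disc rim: wood points
    w=up&(P[:,2]<.056)
    q=P[w];print('all',q.min(0),q.max(0))
    for nm,b in (('salt',(370,405,390,465)),('garlic',(447,495,400,440)),('jar',(505,543,322,408))):
        if n=='scene':
            b=[int(x*.64) for x in b];Q=d['P'][b[2]:b[3],b[0]:b[1]].reshape(-1,3);Q=Q[Q[:,2]>.015];print(nm,np.median(Q,0).round(3))
E
```

```text
scene tablez 4.8579522648972695e-05
knob 197 [0.52762639 0.06039859 0.07303477] [0.02227392 0.05137594 0.02964545] 0.08612880425873659
top rect 530.5302734375 63.69813537597656 (13.956089973449707, 52.106773376464844) 9.17316722869873
dark 33 [312.97348485 279.40340909] [0.4726 0.1054 0.0446] ((473.2869873046875, 111.58857727050781), (18.52681541442871, 60.19459915161133), 42.91408920288086)
dark 36 [363.71527778 310.9375    ] [ 0.4971 -0.0287  0.0432] ((497.67303466796875, -28.42795753479004), (6.736440658569336, 37.065677642822266), 72.31182861328125)
dark 48 [377.01822917 345.41015625] [ 0.4697 -0.1232  0.0437] ((469.91595458984375, -123.36551666259766), (8.241040229797363, 38.97142791748047), 77.0059814453125)
all [ 0.42501372 -0.14181143  0.02502443] [0.73790223 0.20784867 0.05581738]
salt [ 0.396 -0.287  0.055]
garlic [ 0.494 -0.299  0.034]
jar [ 0.584 -0.278  0.07 ]
side tablez 0.0009444908854597256
knob 210 [0.52807467 0.06177602 0.07339725] [0.02783403 0.05104003 0.03159324] 0.08771001303613968
top rect 529.6468505859375 65.48573303222656 (14.525535583496094, 48.33001708984375) 15.101271629333496
dark 31 [396.6733871  300.25201613] [ 0.5067 -0.0308  0.045 ] ((507.1715087890625, -30.274011611938477), (6.387172222137451, 35.436946868896484), 79.96054077148438)
dark 40 [404.21875 338.59375] [ 0.4698 -0.1228  0.046 ] ((469.28826904296875, -123.31916809082031), (8.598434448242188, 32.574886322021484), 72.92019653320312)
all [ 0.42540245 -0.1398685   0.02666957] [0.63522687 0.17320298 0.05555098]
```

```bash
cat >> h.py <<'E'
def plan(p,yaw_deg,frm=None):
    "tool-axis turn/shift from measured (or given x,y,z,yawdeg) pose to p,yaw, tool down"
    o=robot.get_obs()
    q=R.from_euler('xyz',o['ee_rot']);t=np.array(o['tool_pos'])
    if frm is not None: t=np.array(frm[:3]);q=R.from_euler('xyz',[np.pi,0,np.radians(frm[3])])
    g=R.from_euler('xyz',[np.pi,0,np.radians(yaw_deg)])
    print('turn',(q.inv()*g).as_rotvec().round(4),'shift cm',(q.inv().apply(np.array(p)-t)*100).round(2))
E
python3 - <<'E'
from h import *
plan([.50,.04,.30],102.5,[.137,.533,.206,165.64])
T=robot.snapshot('wrist')['T_tool_cam'];print(np.round(T,3))
P=np.load('scene.npz')['P'].reshape(-1,3)
P=P[(P[:,2]>.11)&(P[:,2]<.5)&(P[:,0]<.95)&(P[:,0]>.3)&(abs(P[:,1])<.4)]
r=np.hypot(P[:,0]-.53,P[:,1]-.064);i=np.argsort(r)[::150][:12]
print(np.c_[P[i],r[i]].round(3))
E
```

```text
turn [-0.    -0.     1.102] shift cm [-47.39 -38.76  -9.4 ]
[[ 0.     0.973  0.229  0.066]
 [ 1.    -0.    -0.    -0.001]
 [-0.     0.229 -0.973 -0.18 ]
 [ 0.     0.     0.     1.   ]]
[[0.728 0.063 0.115 0.198]
 [0.74  0.124 0.123 0.218]
 [0.754 0.033 0.111 0.226]
 [0.763 0.037 0.125 0.234]
 [0.745 0.165 0.156 0.238]
 [0.74  0.179 0.21  0.24 ]
 [0.73  0.2   0.182 0.242]
 [0.774 0.059 0.146 0.244]
 [0.756 0.164 0.214 0.247]
 [0.78  0.054 0.146 0.251]
 [0.784 0.051 0.147 0.255]
 [0.774 0.149 0.167 0.259]]
```

Call:
{"op": "move_arm", "data": {"deltas": [0, 0, 0.07, -3, -2.4, -0.6, -1, 0, 0, 0.14, -6, -4.9, -1.2, -1, 0, 0, 0.21, -9, -7.3, -1.8, -1, 0, 0, 0.28, -12, -9.7, -2.4, -1, 0, 0, 0.35, -15, -12.1, -3, -1, 0, 0, 0.42, -18, -14.6, -3.6, -1, 0, 0, 0.49, -21, -17, -4.2, -1, 0, 0, 0.55, -24, -19.4, -4.7, -1]}}

```text
time: 0.95
tool_pos: [0.3214, 0.2839, 0.2526]
ee_rot: [3.141, -0.0, 2.338]
wrist_force: [1.5, 0.3, 0.2]
width: 0.094
finger_force: 0.0
```

```bash
python3 - <<'E'
from h import *
o=robot.get_obs();print(o['time'],o['tool_pos'],np.degrees(o['ee_rot']))
plan([.50,.04,.30],102.5)
E
```

```text
0.95 [0.32137941 0.28389437 0.25263733] [ 1.79985277e+02 -5.12757345e-04  1.33976496e+02]
turn [ 2.000e-04 -1.000e-04  5.494e-01] shift cm [-29.95  -4.08  -4.74]
```

Call:
{"op": "move_arm", "data": {"deltas": [0, 0, 0.08, -4.3, -0.6, -0.7, -1, 0, 0, 0.16, -8.6, -1.2, -1.4, -1, 0, 0, 0.24, -12.9, -1.7, -2, -1, 0, 0, 0.32, -17.1, -2.3, -2.7, -1, 0, 0, 0.4, -21.4, -2.9, -3.4, -1, 0, 0, 0.48, -25.7, -3.5, -4.1, -1, 0, 0, 0.55, -29.9, -4.1, -4.7, -1, 0, 0, 0.55, -29.9, -4.1, -4.7, -1]}}

```text
time: 1.75
tool_pos: [0.5017, 0.0382, 0.2986]
ee_rot: [-3.141, 0.001, 1.784]
wrist_force: [0.3, 0.7, -0.4]
width: 0.0938
finger_force: 0.0
```

```bash
python3 - <<'E'
from h import *
s=snap('wrist');o=s['obs'];print(o['time'],o['tool_pos'],np.degrees(o['ee_rot']))
np.savez('w1.npz',P=s['P'],im=s['image'])
cv2.imwrite('pics/w1.png',cv2.cvtColor(s['image'],cv2.COLOR_RGB2BGR))
E
```

```text
1.75 [0.50165964 0.03817908 0.29861129] [-1.79946149e+02  7.58671633e-02  1.02197588e+02]
```

View pics/w1.png

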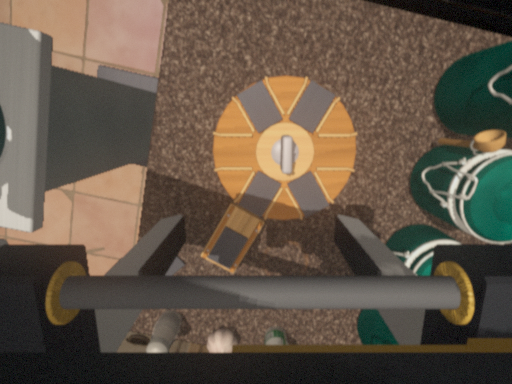

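The wrist picture shows the knob upright at (286,154), the turntable centred near (285,148), the shelf running to the lower left, and the slate at about (232,245). The empty bays are the left and right ones, so the table is in +0.52.

```bash
python3 - <<'E'
from h import *
d=np.load('w1.npz');P=d['P'];im=d['im']
hsv=cv2.cvtColor(im,cv2.COLOR_RGB2HSV)
z=P[...,2]
k=(z>.07)&(z<.1);k[230:]=0;k[:,:250]=0;k[:,320:]=0
q=P[k];print('knob',len(q),q.mean(0),cv2.minAreaRect(q[:,:2].astype(np.float32)*1000))
# disc+shelf mask
m=(z>.03)&(z<.056);m[285:]=0
m[:, :195]=0;m[:,370:]=0
r=np.hypot(P[...,0]-.53,P[...,1]-.064)
md=m&(r<.12);
c,_=cv2.findContours(md.astype(np.uint8),cv2.RETR_EXTERNAL,cv2.CHAIN_APPROX_NONE)
c=max(c,key=cv2.contourArea)[:,0];e=P[c[:,1],c[:,0]]
e=e[(e[:,1]>.03)]
A=np.c_[2*e[:,:2],np.ones(len(e))];s=np.linalg.lstsq(A,(e[:,:2]**2).sum(1),rcond=None)[0];print('disc',s[:2],np.sqrt(s[2]+s[:2]@s[:2]),np.median(z[md]))
sh=m&(r>.113)&(r<.23)&(P[...,1]<.03)
q=P[sh];print('shelf',len(q),q.mean(0),cv2.minAreaRect(q[:,:2].astype(np.float32)*1000))
dk=m&(P[...,1]<-.02)&(r>.09)&(hsv[...,1]<75)&(hsv[...,2]<110)
dk=cv2.morphologyEx(dk.astype(np.uint8),cv2.MORPH_OPEN,np.ones((3,3)))
n,l,st,ce=cv2.connectedComponentsWithStats(dk)
for i in range(1,n):
    if st[i,4]>40:
        q=P[l==i];print('dark',st[i],ce[i],q.mean(0),cv2.minAreaRect(q[:,:2].astype(np.float32)*1000))
E
```

```text
knob 413 [0.5312441  0.06749677 0.08430218] ((531.9664306640625, 67.1611557006836), (14.1028413772583, 48.38132095336914), 11.970124244689941)
disc [0.53169961 0.0671639 ] 0.10341448994902452 0.043368170841532966
shelf 2106 [ 0.48192048 -0.08343367  0.04348574] ((482.4244689941406, -85.75275421142578), (95.03429412841797, 60.235050201416016), 71.96189880371094)
dark [243 204  20  12  98] [252.86734694 209.24489796] [ 0.50505601 -0.02609698  0.04651268] ((504.2818908691406, -26.07178497314453), (7.806570053100586, 31.79323959350586), 75.92221069335938)
dark [210 228  37  39 827] [227.45465538 247.28899637] [ 0.47935841 -0.09416542  0.0469056 ] ((479.1019287109375, -94.79122924804688), (56.7513542175293, 38.31687927246094), 72.19651794433594)
```

```bash
python3 - <<'E'
from h import *
plan([.5317,.0671,.057],102)
E
```

```text
turn [-0.0017 -0.0005  0.0069] shift cm [ 1.93  3.68 24.15]
```

Call:
{"op": "move_arm", "data": {"deltas": [0, 0, 0, 1, 1.9, 3, -1, 0, 0, 0, 1.9, 3.7, 7, -1, 0, 0, 0, 1.9, 3.7, 11, -1, 0, 0, 0, 1.9, 3.7, 15, -1, 0, 0, 0, 1.9, 3.7, 18.5, -1, 0, 0, 0, 1.9, 3.7, 21.5, -1, 0, 0, 0, 1.9, 3.7, 24.1, -1, 0, 0, 0, 1.9, 3.7, 24.1, -1]}}

```text
time: 2.6
tool_pos: [0.527, 0.07, 0.0538]
ee_rot: [-3.132, -0.002, 1.793]
wrist_force: [-0.7, 0.5, -0.2]
width: 0.0941
finger_force: 0.0
```

Call:
{"op": "move_arm", "data": {"deltas": [0, 0, 0, 0, 0, 0, 1, 0, 0, 0, 0, 0, 0, 1, 0, 0, 0, 0, 0, 0, 1, 0, 0, 0, 0, 0, 0, 1, 0, 0, 0, 0, 0, 0, 1, 0, 0, 0, 0, 0, 0, 1]}}

```text
time: 3.2
tool_pos: [0.5318, 0.0687, 0.0589]
ee_rot: [3.141, 0.0, 1.791]
wrist_force: [-0.1, -0.3, -0.3]
width: 0.0494
finger_force: 0.0
```

Call:
{"op": "move_arm", "data": {"deltas": [0, 0, 0, 0, 0, 0, 1, 0, 0, 0, 0, 0, 0, 1, 0, 0, 0, 0, 0, 0, 1, 0, 0, 0, 0, 0, 0, 1, 0, 0, 0, 0, 0, 0, 1, 0, 0, 0, 0, 0, 0, 1, 0, 0, 0, 0, 0, 0, 1]}}

```text
time: 3.9
tool_pos: [0.5318, 0.0688, 0.0584]
ee_rot: [3.141, -0.0, 1.791]
wrist_force: [1.5, 0.9, -1.9]
width: 0.0138
finger_force: 30.0
```

Call:
{"op": "move_arm", "data": {"deltas": [0, 0, -0.06, 0, 0, 0, 1, 0, 0, -0.12, 0, 0, 0, 1, 0, 0, -0.19, 0, 0, 0, 1, 0, 0, -0.26, 0, 0, 0, 1, 0, 0, -0.33, 0, 0, 0, 1, 0, 0, -0.4, 0, 0, 0, 1, 0, 0, -0.47, 0, 0, 0, 1, 0, 0, -0.54, 0, 0, 0, 1]}}

```text
time: 4.7
tool_pos: [0.531, 0.0684, 0.0584]
ee_rot: [-3.14, -0.0, 2.334]
wrist_force: [0.1, -1.0, 0.2]
width: 0.0137
finger_force: 30.0
```

Call:
{"op": "move_arm", "data": {"deltas": [0, 0, -0.07, 0, 0, 0, 1, 0, 0, -0.14, 0, 0, 0, 1, 0, 0, -0.21, 0, 0, 0, 1, 0, 0, -0.28, 0, 0, 0, 1, 0, 0, -0.35, 0, 0, 0, 1, 0, 0, -0.42, 0, 0, 0, 1, 0, 0, -0.49, 0, 0, 0, 1, 0, 0, -0.51, 0, 0, 0, 1]}}

```text
time: 5.5
tool_pos: [0.5306, 0.0678, 0.0584]
ee_rot: [-3.139, -0.001, 2.841]
wrist_force: [-2.7, -3.4, 1.2]
width: 0.0136
finger_force: 30.0
```

Call:
{"op": "move_arm", "data": {"deltas": [0, 0, 0.014, 0, 0, 0, 1, 0, 0, 0.014, 0, 0, 0, 1, 0, 0, 0.014, 0, 0, 0, 0, 0, 0, 0.014, 0, 0, 0, 0, 0, 0, 0.014, 0, 0, 0, 0, 0, 0, 0.014, 0, 0, 0, 0, 0, 0, 0.014, 0, 0, 0, 0, 0, 0, 0.014, 0, 0, 0, 0]}}

```text
time: 6.3
tool_pos: [0.5316, 0.0689, 0.0585]
ee_rot: [3.141, 0.0, 2.827]
wrist_force: [0.2, 0.2, 0.7]
width: 0.0473
finger_force: 0.0
```

Call:
{"op": "move_arm", "data": {"deltas": [0, 0, 0, 0, 0, -2, 0, 0, 0, 0, 0, 0, -5, 0, 0, 0, 0, 0, 0, -9, 0, 0, 0, 0, 0, 0, -13, 0, 0, 0, 0, 0, 0, -17, 0, 0, 0, 0, 0, 0, -20, 0, 0, 0, 0, 0, 0, -22, 0, 0, 0, 0, 0, 0, -22, 0]}}

```text
time: 7.1
tool_pos: [0.533, 0.0688, 0.2825]
ee_rot: [3.139, 0.007, 2.827]
wrist_force: [0.3, -1.1, 0.9]
width: 0.0469
finger_force: 0.0
```

```bash
python3 - <<'E'
from h import *
u=np.array([np.cos(np.radians(72)),np.sin(np.radians(72))]);print(np.array([.5317,.0671])-.215*u)
plan([*(np.array([.5317,.0671])-.215*u),.24],72)
E
```

```text
[ 0.46526135 -0.13737715]
turn [0.0079 0.0036 1.5701] shift cm [  0.09 -21.71   4.2 ]
```

Call:
{"op": "move_arm", "data": {"deltas": [0, 0, 0.13, 0, -1.8, 0, 1, 0, 0, 0.26, 0, -3.6, 0, 1, 0, 0, 0.39, 0, -5.4, 0, 1, 0, 0, 0.52, 0, -7.2, 0, 1, 0, 0, 0.65, 0, -9, 0, 1, 0, 0, 0.78, 0, -10.8, 0, 1, 0, 0, 0.91, 0, -12.6, 0, 1, 0, 0, 1.04, 0, -14.4, 0, 1]}}

```text
time: 7.9
tool_pos: [0.4861, -0.0687, 0.2763]
ee_rot: [-3.139, -0.001, 1.781]
wrist_force: [-0.2, 0.0, 0.1]
width: 0.0006
finger_force: 0.0
```

```bash
python3 - <<'E'
from h import *
plan([.4653,-.1374,.24],72)
E
```

```text
turn [-0.003  -0.0008  0.5248] shift cm [-6.29 -3.46  3.63]
```

Call:
{"op": "move_arm", "data": {"deltas": [0, 0, 0.13, -1.6, -0.9, 0, 1, 0, 0, 0.26, -3.2, -1.8, 0, 1, 0, 0, 0.39, -4.8, -2.6, 0, 1, 0, 0, 0.525, -6.3, -3.5, 0, 1, 0, 0, 0.525, -6.3, -3.5, 0, 1, 0, 0, 0.525, -6.3, -3.5, 0, 1]}}

```text
time: 8.5
tool_pos: [0.4659, -0.1369, 0.2771]
ee_rot: [-3.139, -0.001, 1.264]
wrist_force: [0.5, -0.1, 0.9]
width: 0.0004
finger_force: 0.0
```

```bash
python3 - <<'E'
from h import *
s=snap('wrist');o=s['obs'];print(o['time'],o['tool_pos'],np.degrees(o['ee_rot']))
cv2.imwrite('pics/w2.png',cv2.cvtColor(s['image'],cv2.COLOR_RGB2BGR))
P=s['P'];im=s['image'];np.savez('w2.npz',P=P,im=im)
hsv=cv2.cvtColor(im,cv2.COLOR_RGB2HSV);z=P[...,2]
ax=np.array([.5317,.0671]);r=np.hypot(P[...,0]-ax[0],P[...,1]-ax[1])
k=(z>.07)&(z<.1)&(r<.04);q=P[k]
if len(q):print('knob',q.mean(0),cv2.minAreaRect(q[:,:2].astype(np.float32)*1000))
dk=(z>.03)&(z<.056)&(r<.23)&(r>.08)&(hsv[...,1]<75)&(hsv[...,2]<110)
n,l,st,ce=cv2.connectedComponentsWithStats(cv2.morphologyEx(dk.astype(np.uint8),cv2.MORPH_OPEN,np.ones((3,3))))
for i in range(1,n):
    if st[i,4]>80:
        q=P[l==i];print('dark',st[i],q.mean(0),cv2.minAreaRect(q[:,:2].astype(np.float32)*1000))
E
```

```text
8.5 [ 0.46593657 -0.13687327  0.27711349] [-1.79876727e+02 -5.48751387e-02  7.24171242e+01]
```

View pics/w2.png

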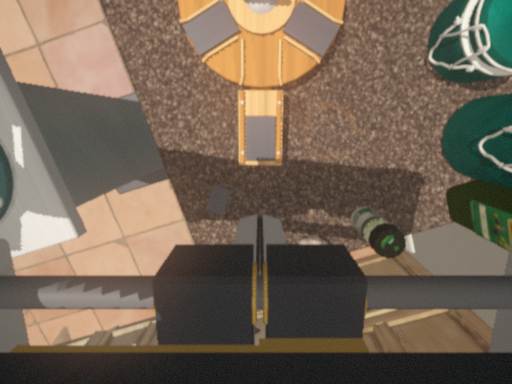

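The empty bay now faces the shelf. The slate lies on the shelf at about (260,138), with its outer end near row 160, and the closed fingers are behind it at (262,225).

```bash
python3 - <<'E'
from h import *
d=np.load('w2.npz');P=d['P'];im=d['im']
for v in(110,120,130,140,150,156,158,160,162,164): print(v,P[v,260].round(4),im[v,260])
for u in(236,238,240,242,244,246,248,260,272,274,276,278,280,282,284):print(u,P[138,u].round(4),im[138,u])
a=np.radians(72);U=np.array([np.cos(a),np.sin(a)]);N=np.array([-U[1],U[0]]);ax=np.array([.5317,.0671])
Q=P[...,:2]-ax;A=-(Q@U);B=Q@N
m=(P[...,2]>.02)&(P[...,2]<.056)&(A>.115)&(A<.2)&(abs(B)<.05);print('shelf lateral',np.percentile(B[m],[1,99]))
g=im.astype(int);dk=m&(g[...,0]-g[...,2]<20)&(A<.22);dk=m&(abs(g[...,0]-g[...,2])<25)
print(dk.sum(),'slate A',np.percentile(A[dk],[2,98]),'B',np.percentile(B[dk],[2,98]))
# disc rails near the gate : orientation of centre line of bay
plan([*(ax-.220*U),.0425],72)
E
```

```text
110 [ 0.4905 -0.0608  0.0386] [246 203 141]
120 [ 0.4865 -0.0733  0.0461] [154 140 133]
130 [ 0.4826 -0.0857  0.0466] [151 136 132]
140 [ 0.4786 -0.0984  0.0452] [147 134 130]
150 [ 0.4746 -0.1111  0.0468] [140 131 126]
156 [ 0.4722 -0.1188  0.0472] [138 127 124]
158 [ 0.4713 -0.1214  0.0474] [112 101  98]
160 [ 0.4705 -0.1241  0.0463] [111  90  76]
162 [ 0.4694 -0.1275  0.0396] [154 119  81]
164 [ 0.4685 -0.1303  0.0387] [140 107  77]
236 [ 0.4443 -0.0873 -0.0005] [131 100  82]
238 [ 0.4473 -0.0882  0.0007] [190 150 105]
240 [ 0.4536 -0.0877  0.0446] [235 182 117]
242 [ 0.4562 -0.0885  0.0445] [230 167  96]
244 [ 0.4587 -0.0894  0.0436] [187 137  89]
246 [ 0.4615 -0.0901  0.0467] [161 143 131]
248 [ 0.464  -0.0909  0.0458] [150 137 132]
260 [ 0.4794 -0.0958  0.0468] [149 135 130]
272 [ 0.4948 -0.1006  0.0468] [147 135 131]
274 [ 0.4974 -0.1014  0.0468] [146 128 118]
276 [ 0.5    -0.1025  0.0435] [197 143  87]
278 [ 0.5026 -0.1033  0.0436] [231 168  95]
280 [ 0.5052 -0.104   0.0447] [203 149  91]
282 [ 0.51   -0.108   0.0012] [147 112  79]
284 [ 5.129e-01 -1.089e-01  5.000e-04] [93 69 57]
shelf lateral [-0.02978608  0.02909861]
1137 slate A [0.14503163 0.19913926] B [-0.01810642  0.01685955]
turn [-0.0017 -0.0008  0.0077] shift cm [-6.200e-01 -2.000e-02  2.349e+01]
```

Call:
{"op": "move_arm", "data": {"deltas": [0, 0, 0.008, -0.8, 0, 3, 1, 0, 0, 0.008, -0.8, 0, 7, 1, 0, 0, 0.008, -0.8, 0, 11, 1, 0, 0, 0.008, -0.8, 0, 15, 1, 0, 0, 0.008, -0.8, 0, 19, 1, 0, 0, 0.008, -0.8, 0, 22, 1, 0, 0, 0.008, -0.8, 0, 23.5, 1, 0, 0, 0.008, -0.8, 0, 23.5, 1]}}

```text
time: 9.35
tool_pos: [0.4616, -0.1428, 0.0401]
ee_rot: [-3.135, -0.001, 1.257]
wrist_force: [1.1, 0.3, -0.4]
width: 0.0001
finger_force: 0.0
```

Call:
{"op": "move_arm", "data": {"deltas": [0, 0, 0, 0, 0, 0, 1, 0, 0, 0, 0, 0, 0, 1]}}

```text
time: 9.55
tool_pos: [0.4651, -0.1449, 0.045]
ee_rot: [3.139, 0.0, 1.255]
wrist_force: [0.5, -0.3, 0.7]
width: 0.0002
finger_force: 0.0
```

```bash
python3 - <<'E'
from h import *
o=robot.get_obs();print(o['tool_pos'],o['wrist_force'])
a=np.radians(72);U=np.array([np.cos(a),np.sin(a)]);ax=np.array([.5317,.0671])
plan([*(ax-.112*U),.042],72)
E
```

```text
[ 0.46509104 -0.14491696  0.04504582] [ 0.47158897 -0.30263589  0.68407759]
turn [ 0.003   0.0001 -0.0017] shift cm [11.02 -0.24  0.3 ]
```

Call:
{"op": "move_arm", "data": {"deltas": [0, 0, 0, 0, 0, 0, 1, 0, 0, 0, 0, 0, 0, 1, 0, 0, 0, 0, 0, 0, 1]}}

```text
time: 9.85
tool_pos: [0.4642, -0.1451, 0.0442]
ee_rot: [3.14, 0.0, 1.254]
wrist_force: [0.1, -0.4, -0.2]
width: 0.0005
finger_force: 0.0
```

```bash
python3 - <<'E'
from h import *
a=np.radians(72);U=np.array([np.cos(a),np.sin(a)]);ax=np.array([.5317,.0671])
o=robot.get_obs();print(o['tool_pos'],o['wrist_force'])
plan([*(ax-.112*U),.042],72)
E
```

```text
[ 0.46424455 -0.14506473  0.04415715] [ 0.13125107 -0.40894254 -0.15444286]
turn [ 0.0014  0.     -0.0029] shift cm [11.06 -0.17  0.21]
```

Call:
{"op": "move_arm", "data": {"deltas": [0, 0, 0, 0.3, -0.1, 0.2, 1, 0, 0, 0, 1, -0.17, 0.22, 1, 0, 0, 0, 2, -0.17, 0.22, 1, 0, 0, 0, 3, -0.17, 0.22, 1, 0, 0, 0, 4, -0.17, 0.22, 1, 0, 0, 0, 5, -0.17, 0.22, 1, 0, 0, 0, 6, -0.17, 0.22, 1, 0, 0, 0, 7, -0.17, 0.22, 1]}}

```text
time: 10.65
tool_pos: [0.4843, -0.0768, 0.0413]
ee_rot: [3.142, -0.0, 1.254]
wrist_force: [-0.4, 0.1, 0.1]
width: 0.0004
finger_force: 0.2
```

Call:
{"op": "move_arm", "data": {"deltas": [0, 0, 0, 0.7, 0, 0, 1, 0, 0, 0, 1.4, 0, 0, 1, 0, 0, 0, 2, 0, 0, 1, 0, 0, 0, 2.6, 0, 0, 1, 0, 0, 0, 3.1, 0, 0, 1, 0, 0, 0, 3.4, 0, 0, 1, 0, 0, 0, 3.4, 0, 0, 1, 0, 0, 0, 3.4, 0, 0, 1]}}

```text
time: 11.45
tool_pos: [0.4946, -0.0455, 0.0413]
ee_rot: [3.142, -0.0, 1.254]
wrist_force: [1.3, 0.1, 0.4]
width: 0.0004
finger_force: 0.0
```

```bash
python3 - <<'E'
from h import *
a=np.radians(72);U=np.array([np.cos(a),np.sin(a)]);ax=np.array([.5317,.0671])
s=snap('wrist');o=s['obs'];print(o['tool_pos'],o['wrist_force'],-(o['tool_pos'][:2]-ax)@U)
cv2.imwrite('pics/w3.png',cv2.cvtColor(s['image'],cv2.COLOR_RGB2BGR))
E
```

```text
[ 0.49464984 -0.04548749  0.04129373] [1.34765707 0.12701927 0.38409445] 0.11852619149215161
```

View pics/w3.png

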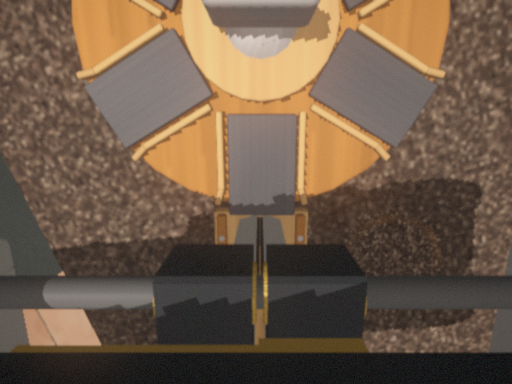

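The slate is in the bay. Its inner end is at row 113 and the hub edge at row 100, so about 8 mm remain.

Call:
{"op": "move_arm", "data": {"deltas": [0, 0, 0, 0.2, 0, 0, 1, 0, 0, 0, 0.4, 0, 0, 1, 0, 0, 0, 0.6, 0, 0, 1, 0, 0, 0, 0.7, 0, 0, 1, 0, 0, 0, 0.8, 0, 0, 1, 0, 0, 0, 0.8, 0, 0, 1]}}

```text
time: 12.1
tool_pos: [0.497, -0.0384, 0.0413]
ee_rot: [-3.142, 0.001, 1.254]
wrist_force: [-1.2, -2.2, 0.1]
width: 0.0005
finger_force: 1.2
```

Call:
{"op": "move_arm", "data": {"deltas": [0, 0, 0, 0.1, 0, 0, 1, 0, 0, 0, 0.1, 0, 0, 1, 0, 0, 0, 0.1, 0, 0, 1]}}

```text
time: 12.4
tool_pos: [0.4971, -0.0383, 0.0413]
ee_rot: [-3.142, 0.003, 1.254]
wrist_force: [-1.4, -4.7, 0.8]
width: 0.0004
finger_force: 2.6
```

Call:
{"op": "move_arm", "data": {"deltas": [0, 0, 0, -0.5, 0, 0, 1, 0, 0, 0, -1.5, 0, 0, 1, 0, 0, 0, -2.5, 0, 0, 1, 0, 0, 0, -2.5, 0, -3, 1, 0, 0, 0, -2.5, 0, -7, 1, 0, 0, 0, -2.5, 0, -11, 1, 0, 0, 0, -2.5, 0, -13, 1, 0, 0, 0, -2.5, 0, -13, 1]}}

```text
time: 13.2
tool_pos: [0.4918, -0.0616, 0.1755]
ee_rot: [3.133, -0.001, 1.253]
wrist_force: [0.6, 0.0, -0.4]
width: 0.0002
finger_force: 0.0
```

```bash
python3 - <<'E'
from h import *
a=np.radians(72);U=np.array([np.cos(a),np.sin(a)]);N=np.array([-U[1],U[0]]);ax=np.array([.5317,.0671])
s=snap('wrist');P=s['P'];g=s['image'].astype(int);print(s['obs']['tool_pos'])
cv2.imwrite('pics/w4.png',cv2.cvtColor(s['image'],cv2.COLOR_RGB2BGR))
Q=P[...,:2]-ax;A=-(Q@U);B=Q@N
m=(P[...,2]>.042)&(P[...,2]<.05)&(A>.03)&(A<.12)&(abs(B)<.0195)&(abs(g[...,0]-g[...,2])<25)
print('A',np.percentile(A[m],[2,98]),'B',np.percentile(B[m],[2,98]),'z',np.median(P[m][:,2]),cv2.minAreaRect(P[m][:,:2].astype(np.float32)*1000))
E
```

```text
[ 0.4917626  -0.06164316  0.17545955]
A [0.06024199 0.09930793] B [-0.01785544  0.01650367] z 0.04647804900504526 ((509.31134033203125, -3.89410400390625), (53.96043014526367, 34.834747314453125), 72.2197494506836)
```

View pics/w4.png

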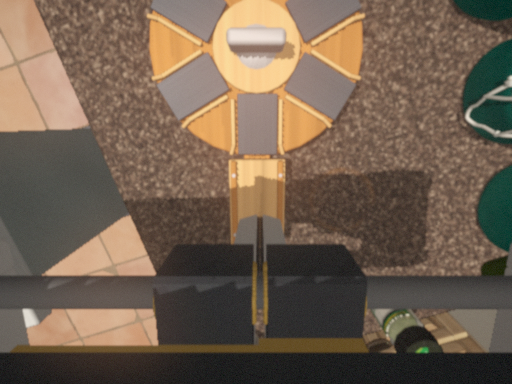

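The slate touches the hub at row 93, flat and centred in the bay like the fixed tiles. The bay lines up with the shelf.

```bash
python3 -c "
from bench import robot
print(robot.close_job())"
```

```text
the job is handed in; nothing more can be done
None
```

I turned the turntable one click so bay_a faces the shelf, slid the slate in until it touched the hub, and handed the job in at about 13 s of robot time; the final picture shows it seated flat, and no verdict was returned.

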